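Tip the lug nuts from the mug into the hub cap

TASK

The five lug nuts for the wheel you are about to refit are in the small mug that stands in the open end of the grey caddy. Lift the mug out, tip all five nuts into the upturned hub cap from low above it, and then stand the empty mug upright on the shelf board, clear of the caddy and the hub cap. Set the mug down rather than dropping it, and leave the hub cap, the caddy, the brush, the lug wrench and the wax tin where they are.

Things in the scene. Friction and masses are not known exactly. Their poses are not given: they have to be found in the camera images.
- mug: Small glazed white mug, 80 mm high, about 0.24 kg empty; outside diameter 58 mm at the foot, 64 at 55 mm height, 67 at the rim; wall 4, bottom 5 mm thick. Origin: centre of its underside; +z out of its mouth. Loop handle of 10 mm bar on its +x side, reaching 61 mm from the axis, at 15 to 69 mm height. Starts upright in the caddy's well with the nuts in it, handle pointing anywhere.
- mug_rim (a point): Centre of the mug's mouth, 80 mm above its underside; axes as the mug's. Nuts begin to slide on the glaze at 13 to 20 degrees of slope, so the mug must be tipped some 110 to 120 degrees from upright; a shake may be needed for the last nut.
- nut1: One of five like steel wheel lug nuts: hexagon 19 mm across flats (22 mm across corners), 27 mm long with a short taper at its +z end, 45 g. Origin: its middle; z is its axis.
- nut2: One of five like steel wheel lug nuts: hexagon 19 mm across flats (22 mm across corners), 27 mm long with a short taper at its +z end, 45 g. Origin: its middle; z is its axis.
- nut3: One of five like steel wheel lug nuts: hexagon 19 mm across flats (22 mm across corners), 27 mm long with a short taper at its +z end, 45 g. Origin: its middle; z is its axis.
- nut4: One of five like steel wheel lug nuts: hexagon 19 mm across flats (22 mm across corners), 27 mm long with a short taper at its +z end, 45 g. Origin: its middle; z is its axis.
- nut5: One of five like steel wheel lug nuts: hexagon 19 mm across flats (22 mm across corners), 27 mm long with a short taper at its +z end, 45 g. Origin: its middle; z is its axis.
- hubcap: Chrome hub cap lying face down on the shelf as a round dish, hollow side up: 246 mm across and 42 mm high at its rim, flat inside bottom about 160 mm across and 4 mm above the shelf, sides sloping up to the rim; loose, about 0.45 kg. Small spring clips on the rim reach 53 mm height. Origin: centre of its underside; z up.
- caddy: Grey plastic detailing caddy, 320 mm long (its x) by 160 mm wide (its y), walls 100 mm high and 5 mm thick, floor 5 mm thick. Its -x end, nearer the robot, is an open square well 150 by 150 mm inside; the other half is covered by a clip-on lid whose top is 113 mm above the shelf. Stands loose on the shelf, 1.9 kg. Origin: centre of its underside; z up.
- well (a point): Centre of the floor of the caddy's open well, 80 mm from the caddy's origin towards its -x end, 5 mm above the shelf; axes as the caddy's.
- brush: Bystander: purple hard silicone brush, 170 mm long, 40 mm wide, 32 mm high, lying on its nubs, head to its +x. Origin: on the shelf under its neck.
- wrench: Bystander: L-shaped steel wheel lug wrench lying flat, 330 mm long (its y) with a 75 mm socket arm to its +x at its +y end, 28 mm high. Origin: on the shelf under the middle of the long bar.
- tin: Bystander: round wax tin, 92 mm across, 31 mm high. Origin: centre of its underside.

How it is judged:
On the way, in this order (a step that is already met when the one before it is completed fails the run):
1. the mug is tipped past 75 degrees with its mouth over the hub cap (angle between mug's own z axis and vertical above 1.3 rad and horizontal distance between mug_rim and hubcap below 0.12 m), for 0.05 s.
2. all five nuts lie in the hub cap (horizontal distance between each of nut1, nut2, nut3, nut4, nut5 and hubcap below 0.12 m and z of each of nut1, nut2, nut3, nut4, nut5 in the frame of hubcap below 0.055 m), for 0.2 s.
At the end, for the whole second after the job is handed in: All five nuts lie in the flat-lying hub cap (within 120 mm of its centre, under 55 mm above its underside); the mug stands at rest, upright within 4.6 degrees, foot on the shelf board within 4 mm, its centre over 150 mm from the hub cap's, not touching the caddy (all of step 2 and angle between each of mug, hubcap's own z axis and vertical below 0.08 rad and height (world z) of mug between -0.004 and 0.004 m and horizontal distance between mug and hubcap above 0.15 m and contact force between mug and caddy below 0.1 N and linear speed of mug below 0.02 m/s).
It fails at once if the mug falls: it moves faster than 0.4 m/s while the fingers do not hold it (contact force between the fingers and mug below 0.05 N and linear speed of mug above 0.4 m/s).
It fails at once if the nuts are tipped from high up: the mug is tipped past 85 degrees with the centre of its mouth more than 0.22 m above the shelf (angle between mug's own z axis and vertical above 1.48 rad and height (world z) of mug_rim above 0.22 m).
It fails at once if the hub cap is pushed more than 40 mm from where it lay (distance of hubcap from where it was at the start of the episode above 0.04 m).
It fails at once if the caddy is pushed more than 30 mm (distance of caddy from where it was at the start of the episode above 0.03 m).
It fails at once if the brush, the lug wrench or the wax tin is moved more than 30 mm (distance of any of brush, wrench, tin from where it was at the start of the episode above 0.03 m).
It also fails if it takes over 72 s, if anything falls off the work surface, if the arm or the gripper's body presses on something with over 40 N, if the wrist force passes 120 N, or if a joint passes its speed limit or range.

ROBOT

A 7-joint arm with a two-finger parallel gripper is mounted at the origin on the work surface. World frame = base frame: x ahead of the robot, y to its left, z up, the work surface at z = 0. Lengths are in m, angles in rad, forces in N, time in s.
With the tool pointing down it reaches from about 0.425 to 0.875 m from the base axis. Payload 4.7 kg.
Tool frame: the origin (TCP) lies midway between the tips of the shut fingers; the grasp point (between the pads) lies 19 mm behind it; z points along the fingers, y is the line along which they close (so a half turn about z gives the same grasp; the last joint's range is limited). The gripper opens to 87 mm and grips with 3 to 60 N. Pads are 19 mm wide; open, the fingers measure 117 mm over their backs; the gripper's body (75 mm by 190 mm) begins 51 mm behind the grasp point.
Start: joints at [1.165, 0.321, -0.07, 1.45, 0.023, 1.371, -0.057], TCP at [0.265, -0.594, 0.223] pointing down, gripper open.
Joint ranges: [-2.86, 2.86], [-0.3, 2.09], [-1.38, 1.24], [0.06, 2.45], [-1.56, 4.7], [0.09, 2.05], [-2.69, 2.69]. Speed limits (rad/s): [2.57, 2.57, 3.14, 3.14, 3.14, 3.14, 3.14].

INTERFACE

Orientations are given as a rotation vector (axis times angle).
In Python, from bench import ctrl, get_image, calibration gives the robot as it stands.
- The arm moves only by the tool apply_moves, never from a script. Its arguments are lists of equal length, an entry for each row: "dp": the shift along the tool's x, y, z in m, a list of three; "twist": the turn, a rotation vector about the tool's x, y, z in rad, a list of three; "fingers": the closure, from 0 (fully open) to 1 (shut). In form: {"dp": [[dx, dy, dz], ...], "twist": [[ax, ay, az], ...], "fingers": [fingers, ...]}. A call has 1 to 10 rows; each row shifts and turns the commanded pose from where the row before left it, along the tool's axes as they then stand; what a row does not reach is not made up. A row lasts 1/10 s, in which the tool goes at most 50 mm and 8.59 degrees, less where a joint would pass 70% of its speed; a pose out of reach is approached as far as the arm can. A call is refused whole if a number of a shift passes 0.05 or a number of a turn 0.15, either way. A call with a gripper value outside its range is refused whole. The fingers move at their own pace and stop on an object; "newtons" is the grip in N (left out, the last holds). Time passes only in rows, so rows that do not move let the fingers close. It gives the time, the measured TCP pose, the force, the opening and the grip force at its end, in the units of the state.
- ctrl.get_state(): the state, without advancing time (a new reading comes with each control period).
- get_image(name): name is "scene" or "top" or "wrist"; returns the picture (384x512x3 uint8, red, green, blue); there is no depth.
- calibration(name): a dict with "fx", "fy", "cx", "cy" (pixels), "eye" and "attitude" of the camera in the world; the wrist camera has in their place "hand_eye" (4x4, takes a point from camera to tool coordinates, whose origin is the TCP and whose axes are the flange's). Camera axes: x right, y up, looking along -z (the intrinsics and any distortion apply to the point x, -y, -z); pixel columns grow to the right and rows downward; lengths in m; the calibration is good to about 2 mm. A picture is of the moment at which its call begins: read the wrist's pose just before it. calibration takes no time and is no camera call.
- ctrl.close_job(): hands the job in; it is judged then, once.
The state is a dict: "time": time; "joint_positions": joint angles; "qd": joint speeds; "joint_torque": joint torques, N m; "position": TCP position; "tool_rot": TCP orientation; "ft_force": force on the tool from outside, world axes, zero at the start; "torque": the same for the moment, N m; "grip_width": opening from 0.0 (shut) to 1.0 (fully open); "grip_force": force on a finger pad.
Only numpy, scipy, OpenCV 4.12 (cv2) and the standard library are available. Lean on these libraries where they do the work, as an engineer would, in place of code of your own. Each camera call takes 0.05 s, during which the arm holds its last target. There are 200 camera calls.

## Working session

There is one attempt and no reset: what is moved stays moved. The work goes in short steps, Python scripts to look and compute and a tool call to move; the robot and the scene stay as the last step left them, time stands still between calls to the robot, and variables do not carry over. Pictures are saved under pics/ and viewed, at most 10 in all, crops included, and the job is handed in when it is done.

Besides the shell and the picture viewer there is one more tool, called after "Emit:" in YAML: its name, and indented under it one key for each argument. apply_moves: Moves the arm, as the interface text tells. Its arguments: {"type":"object","properties":{"dp":{"type":"array"},"twist":{"type":"array"},"fingers":{"type":"array"},"newtons":{"type":"number"}},"required":["dp","twist","fingers"]}

```bash
mkdir -p pics; python3 - <<'E'
from bench import ctrl,get_image,calibration
import cv2
for n in("scene","top"):
    cv2.imwrite(f"pics/{n}0.png",get_image(n)[:,:,::-1]); print(n,calibration(n))
print(calibration("wrist")); s=ctrl.get_state(); print(s)
E
```

```text
scene {'fx': 418.5668308209232, 'fy': 418.5668308209232, 'cx': 253.8827268460444, 'cy': 194.15616054489112, 'eye': array([1.55888432, 0.26288884, 0.76778307]), 'attitude': array([0.68189708, 0.87586746, 1.68308281])}
top {'fx': 372.05317424107847, 'fy': 372.05317424107847, 'cx': 259.09052477237555, 'cy': 186.95284147929272, 'eye': array([0.39894587, 0.00648051, 1.11985787]), 'attitude': array([ 0.17465707, -0.13562304, -1.59370644])}
{'fx': 344.8399078044563, 'fy': 344.8399078044563, 'cx': 255.53729838615007, 'cy': 186.1253733240445, 'hand_eye': array([[ 4.76481898e-04,  9.66807805e-01,  2.55504288e-01,
         6.93958887e-02],
       [ 9.99999886e-01, -4.59265948e-04, -1.27042645e-04,
        -1.97377459e-04],
       [-5.48140169e-06,  2.55504319e-01, -9.66807914e-01,
        -1.61671858e-01],
       [ 0.00000000e+00,  0.00000000e+00,  0.00000000e+00,
         1.00000000e+00]])}
{'time': 0.1, 'joint_positions': array([ 1.16510988,  0.32173102, -0.07011093,  1.45155596,  0.02258584,
        1.37081   , -0.0569186 ]), 'qd': array([ 0.00057181, -0.00171557,  0.00029345, -0.0022308 , -0.00081633,
        0.00115073, -0.00040129]), 'joint_torque': array([-2.68201338e-04, -4.92573810e+01, -4.05848930e-01, -3.13400745e+01,
       -6.41381764e-02,  3.94883752e-02,  5.73390457e-05]), 'position': array([ 0.26468812, -0.59311747,  0.2215812 ]), 'tool_rot': array([-3.07100789e+00, -6.54269667e-01,  6.72122421e-04]), 'ft_force': array([-0.01916446,  0.23406038, -0.33309489]), 'torque': array([ 0.01535241, -0.00745762,  0.01080574]), 'grip_force': 0.0, 'grip_width': 1.002382851112655}
```

View pics/scene0.png

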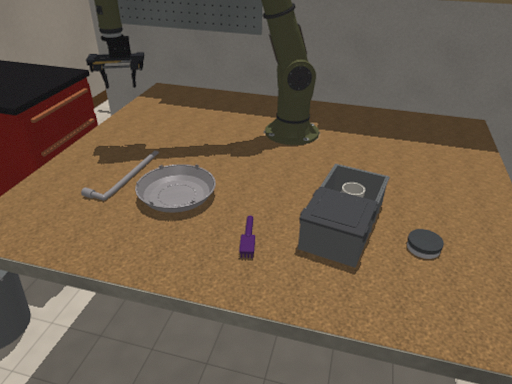

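View pics/top0.png

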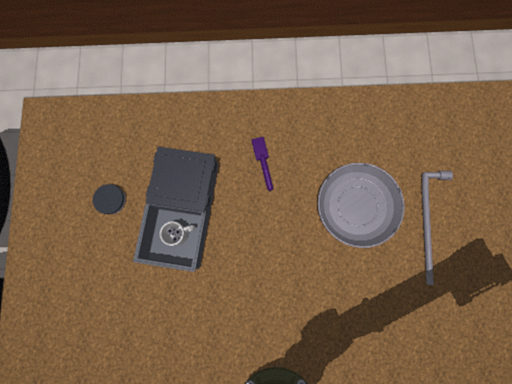

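The top view shows the mug rim at about (172,233) with its handle towards (194,227), the hub cap centre at (361,205), the brush at (262,165), the wrench bar at (428,230) and the tin at (108,199). In the scene view the mug rim is at (353,190), the hub cap rim centre is at (176,188), and the caddy well is open towards the robot.

```bash
cat > h.py <<'E'
import numpy as np,cv2
from scipy.spatial.transform import Rotation as R
from bench import ctrl,get_image,calibration
def ray(n,u,v,st=None):
    c=calibration(n); d=np.array([(u-c['cx'])/c['fx'],-(v-c['cy'])/c['fy'],-1])
    if n=='wrist':
        T=np.eye(4);T[:3,:3]=R.from_rotvec(st['tool_rot']).as_matrix();T[:3,3]=st['position'];T=T@c['hand_eye']
        return T[:3,3],T[:3,:3]@d
    return c['eye'],R.from_rotvec(c['attitude']).apply(d)
def atz(r,z): o,d=r; return o+d*(z-o[2])/d[2]
def tri(rs):
    A=0;b=0
    for o,d in rs:
        d=d/np.linalg.norm(d);P=np.eye(3)-np.outer(d,d);A=A+P;b=b+P@o
    return np.linalg.solve(A,b)
E
python3 - <<'E'
from h import *
np.set_printoptions(precision=4,suppress=True)
t=lambda u,v:ray('top',u,v)
print('mug',tri([t(172,233),ray('scene',353,190)]),atz(t(172,233),.085),'handle',atz(t(196,226),.07))
print('hub',tri([t(361,205),ray('scene',176,186)]),atz(t(361,205),.042))
for n,p,z in [('tin',(108,199),.031),('brush head',(260,149),.03),('brush tail',(271,189),.02),('wr',(426,178),.02),('wr',(430,282),.02),('lidL',(158,149),.113),('lidR',(216,157),.113),('lid near L',(148,206),.113),('lid near R',(208,213),.113),('well L',(135,263),.1),('wellR',(196,269),.1)]: print(n,atz(t(*p),z))
s=ctrl.get_state();print(R.from_rotvec(s['tool_rot']).as_matrix())
import cv2
im=get_image('top')[:,:,::-1][190:280,120:240]
cv2.imwrite('pics/mug.png',cv2.resize(im,None,fx=6,fy=6,interpolation=cv2.INTER_CUBIC))
E
```

```text
mug [0.4831 0.2784 0.0767] [0.4825 0.2755 0.085 ] handle [0.5016 0.2114 0.07  ]
hub [ 0.5524 -0.2651  0.0332] [ 0.5515 -0.2642  0.042 ]
tin [0.5939 0.4848 0.031 ]
brush head [0.7346 0.0249 0.03  ]
brush tail [ 0.6113 -0.0047  0.02  ]
wr [ 0.6303 -0.4691  0.02  ]
wr [ 0.3288 -0.4464  0.02  ]
lidL [0.719 0.313 0.113]
lidR [0.6898 0.1479 0.113 ]
lid near L [0.5562 0.3363 0.113 ]
lid near R [0.5319 0.1703 0.113 ]
well L [0.4031 0.371  0.1   ]
wellR [0.383  0.2047 0.1   ]
[[ 0.9132  0.4076 -0.0008]
 [ 0.4076 -0.9132  0.0015]
 [-0.0001 -0.0017 -1.    ]]
```

View pics/mug.png

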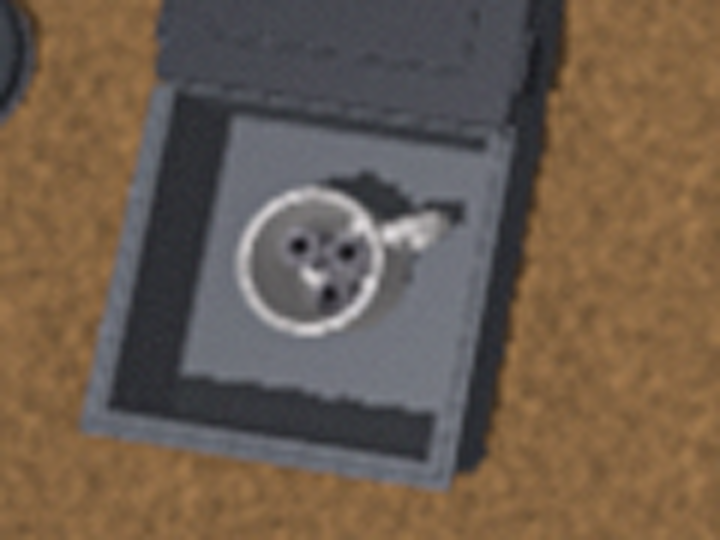

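```bash
cat > plan.py <<'E'
from h import *
def down(az): # tool pointing down, tool y at azimuth az (deg)
    a=np.radians(az); y=np.array([np.cos(a),np.sin(a),0]); z=np.array([0,0,-1.]); return np.array([np.cross(y,z),y,z]).T
def side(az,pitch,yaw_y=None): # tool z at azimuth az, pitched down by pitch; tool y horizontal at az+90
    a,p=np.radians([az,pitch]); z=np.array([np.cos(a)*np.cos(p),np.sin(a)*np.cos(p),-np.sin(p)]); y=np.array([-np.sin(a),np.cos(a),0]); return np.array([np.cross(y,z),y,z]).T
def plan(segs,start=None):
    """segs: (TCP pos, R matrix, rows); prints rows per segment"""
    s=ctrl.get_state(); p,M=start if start else (s['position'],R.from_rotvec(s['tool_rot']).as_matrix())
    for q,N,n in segs:
        q=np.array(q); w=R.from_matrix(M.T@N).as_rotvec(); dv=(q-p)/n; print('rows',n,'step mm',np.linalg.norm(dv)*1e3,'twist',np.round(w/n,4))
        C=R.from_matrix(M); out=[]
        for i in range(n):
            out.append(np.round(C.inv().apply(dv),4).tolist()); C=C*R.from_rotvec(w/n)
        print(str(out).replace(' ','')); p,M=q,N
    return p,M
def st():
    s=ctrl.get_state(); M=R.from_rotvec(s['tool_rot']).as_matrix()
    print('t',s['time'],'q',np.round(s['joint_positions'],3),'p',np.round(s['position'],4),'grip',round(s['grip_width'],3),s['grip_force'],'F',np.round(s['ft_force'],1)); print(np.round(M,3)); return s,M
E
python3 - <<'E'
from plan import *
plan([((.48,-.15,.25),down(-17),10),((.478,.262,.25),down(17),10)])
E
```

```text
rows 10 step mm 49.35585173313538 twist [-0.0001 -0.0001 -0.0854]
[[0.0377,-0.0317,-0.0028],[0.0403,-0.0284,-0.0028],[0.0426,-0.0248,-0.0028],[0.0445,-0.0211,-0.0028],[0.0462,-0.0172,-0.0028],[0.0475,-0.0132,-0.0028],[0.0484,-0.0091,-0.0028],[0.049,-0.005,-0.0028],[0.0493,-0.0008,-0.0028],[0.0492,0.0034,-0.0028]]
rows 10 step mm 41.200485434033425 twist [ 0.      0.     -0.0593]
[[0.0393,-0.0122,0.0],[0.04,-0.0099,0.0],[0.0405,-0.0075,0.0],[0.0409,-0.0051,0.0],[0.0411,-0.0026,0.0],[0.0412,-0.0002,0.0],[0.0411,0.0022,0.0],[0.0409,0.0047,0.0],[0.0406,0.0071,0.0],[0.0401,0.0095,0.0]]
```

Emit:
apply_moves:
  dp:
    - [0.0375,-0.0315,-0.003]
    - [0.04,-0.0285,-0.003]
    - [0.0425,-0.025,-0.003]
    - [0.0445,-0.021,-0.003]
    - [0.046,-0.017,-0.003]
    - [0.0475,-0.013,-0.003]
    - [0.0485,-0.009,-0.003]
    - [0.049,-0.005,-0.003]
    - [0.049,-0.001,-0.003]
    - [0.049,0.0035,-0.003]
  twist:
    - [0,0,-0.085]
    - [0,0,-0.085]
    - [0,0,-0.085]
    - [0,0,-0.085]
    - [0,0,-0.085]
    - [0,0,-0.085]
    - [0,0,-0.085]
    - [0,0,-0.085]
    - [0,0,-0.085]
    - [0,0,-0.085]
  fingers: [0,0,0,0,0,0,0,0,0,0]

```text
time: 1.15
position: [0.4808, -0.1499, 0.2527]
tool_rot: [2.526, 1.867, -0.0]
ft_force: [0.0, -1.2, -0.6]
grip_width: 0.999
grip_force: 0.0
```

Emit:
apply_moves:
  dp:
    - [0.0395,-0.012,0]
    - [0.04,-0.01,0]
    - [0.0405,-0.0075,0]
    - [0.041,-0.005,0]
    - [0.041,-0.0025,0]
    - [0.041,0,0]
    - [0.041,0.002,0]
    - [0.041,0.0045,0]
    - [0.0405,0.007,0]
    - [0.04,0.0095,0]
  twist:
    - [0,0,-0.06]
    - [0,0,-0.06]
    - [0,0,-0.06]
    - [0,0,-0.06]
    - [0,0,-0.06]
    - [0,0,-0.06]
    - [0,0,-0.06]
    - [0,0,-0.06]
    - [0,0,-0.06]
    - [0,0,-0.06]
  fingers: [0,0,0,0,0,0,0,0,0,0]

```text
time: 2.15
position: [0.4789, 0.2611, 0.2525]
tool_rot: [1.863, 2.529, -0.0]
ft_force: [0.6, 0.3, 0.1]
grip_width: 0.999
grip_force: 0.0
```

```bash
python3 - <<'E'
from plan import *
s,M=st()
cv2.imwrite('pics/w1.png',get_image('wrist')[:,:,::-1])
# project expected mug rim centre, to see consistency
E
```

```text
t 2.15 q [ 0.281  0.167 -0.917  1.643  0.135  1.398 -0.351] p [0.4789 0.2611 0.2525] grip 0.999 0.0 F [0.6 0.3 0.1]
[[-0.296  0.955  0.001]
 [ 0.955  0.296 -0.001]
 [-0.001  0.    -1.   ]]
```

View pics/w1.png

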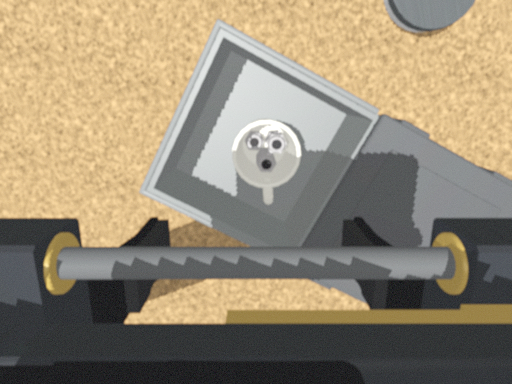

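The wrist view shows the mug rim at about (267,153), with the handle straight down at (268,198), which is perpendicular to the closing line. The well's outer corners are at (222,26), (378,112) and (146,190).

```bash
python3 - <<'E'
from plan import *
np.set_printoptions(precision=4,suppress=True)
s,M=st()
r=ray('wrist',267,153,s)
P=tri([r,ray('top',171.8,233.3)]);print('tri',P,atz(r,.085))
for uv in [(222,24),(378,112),(144,190)]: print(atz(ray('wrist',*uv,s),.1))
m=atz(r,.085)
Y=down(17.2)
a=(m[0],m[1],.20);plan([(a,Y,3),((m[0],m[1],.06),Y,6)])
E
```

```text
t 2.2 q [ 0.275  0.172 -0.924  1.64   0.133  1.395 -0.353] p [0.4765 0.2695 0.2527] grip 1.003 0.0 F [-1.9  3.7  0.5]
[[-0.307  0.952 -0.   ]
 [ 0.952  0.307  0.007]
 [ 0.006  0.002 -1.   ]]
tri [0.4844 0.2845 0.0527] [0.4819 0.289  0.085 ]
[0.4102 0.3832 0.1   ]
[0.5634 0.3566 0.1   ]
[0.3812 0.2219 0.1   ]
rows 3 step mm 18.80803645455886 twist [ 0.0006 -0.0022  0.0039]
[[0.0055,0.0037,0.0176],[0.0056,0.0036,0.0176],[0.0056,0.0036,0.0176]]
rows 6 step mm 23.333333333333336 twist [0. 0. 0.]
[[0.0,0.0,0.0233],[0.0,0.0,0.0233],[0.0,0.0,0.0233],[0.0,0.0,0.0233],[0.0,0.0,0.0233],[0.0,0.0,0.0233]]
```

Emit:
apply_moves:
  dp:
    - [0.002,0.003,0.018]
    - [0.002,0.003,0.018]
    - [0.002,0.002,0.018]
    - [0,0,0]
    - [0,0,0]
  twist:
    - [0,0,0]
    - [0,0,0]
    - [0,0,0]
    - [0,0,0]
    - [0,0,0]
  fingers: [0,0,0,0,0]

```text
time: 2.7
position: [0.4848, 0.2677, 0.1986]
tool_rot: [-1.866, -2.527, 0.001]
ft_force: [0.0, 1.1, 1.2]
grip_width: 1.0
grip_force: 0.0
```

```bash
python3 - <<'E'
from plan import *
s,M=st(); im=get_image('wrist')
cv2.imwrite('pics/w2.png',im[:,:,::-1])
g=cv2.medianBlur(cv2.cvtColor(im,cv2.COLOR_RGB2GRAY),3)
c=cv2.HoughCircles(g,cv2.HOUGH_GRADIENT,1.2,40,param1=120,param2=30,minRadius=28,maxRadius=65); print(c)
E
```

```text
t 2.7 q [ 0.249  0.229 -0.909  1.701  0.187  1.303 -0.398] p [0.4848 0.2677 0.1986] grip 1.0 0.0 F [0.  1.1 1.2]
[[-0.295  0.956 -0.001]
 [ 0.956  0.295 -0.   ]
 [ 0.    -0.001 -1.   ]]
[[[258.6      171.        41.56    ]
  [268.2      109.8       49.72    ]
  [414.6      267.        53.68    ]
  [341.40002   49.800003  40.36    ]]]
```

View pics/w2.png

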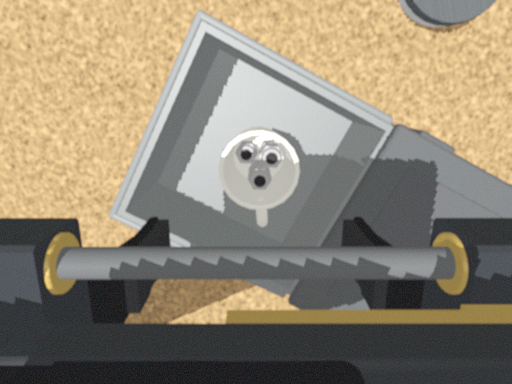

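The mug rim is now at (259.5,169.5), with the handle tip at (262,222). The well's outer corners are at (200,13), (391,124) and (112,214).

```bash
python3 - <<'E'
from plan import *
np.set_printoptions(precision=4,suppress=True)
s,M=st()
r=ray('wrist',259.5,169.5,s)
m=atz(r,.085);print('tri',tri([r,ray('top',171.8,233.3)]),m)
c=[atz(ray('wrist',*uv,s),.1) for uv in [(200,13),(391,124),(112,214)]];print(c)
ax=(c[1]-c[0]);ax/=np.linalg.norm(ax);print('caddy axes',ax,'mid near',(c[0]+c[2])/2,'well',(c[0]+c[2])/2+ax*.08)
print('tool delta',M.T@(m-s['position']))
E
```

```text
t 2.75 q [ 0.249  0.229 -0.909  1.7    0.187  1.303 -0.398] p [0.4852 0.2679 0.1992] grip 1.001 0.0 F [ 0.5 -0.7  0.6]
[[-0.294  0.956  0.001]
 [ 0.956  0.294  0.   ]
 [-0.     0.001 -1.   ]]
tri [0.4839 0.2779 0.078 ] [0.485  0.2793 0.085 ]
[array([0.4117, 0.3756, 0.1   ]), array([0.5674, 0.3443, 0.1   ]), array([0.382 , 0.2128, 0.1   ])]
caddy axes [ 0.9805 -0.1966  0.    ] mid near [0.3968 0.2942 0.1   ] well [0.4753 0.2784 0.1   ]
tool delta [0.0109 0.003  0.1142]
```

Emit:
apply_moves:
  dp:
    - [0.01,0.003,0.01]
    - [0,0,0.025]
    - [0,0,0.025]
    - [0,0,0.025]
    - [0,0,0.025]
    - [0,0,0.02]
    - [0,0,0.011]
    - [0,0,0]
    - [0,0,0]
  twist:
    - [0,0,0]
    - [0,0,0]
    - [0,0,0]
    - [0,0,0]
    - [0,0,0]
    - [0,0,0]
    - [0,0,0]
    - [0,0,0]
    - [0,0,0]
  fingers: [0,0,0,0,0,0,0,0,0.15]

```text
time: 3.65
position: [0.4857, 0.2788, 0.0587]
tool_rot: [1.866, 2.527, 0.002]
ft_force: [0.6, 0.5, 0.5]
grip_width: 0.959
grip_force: 0.0
```

Emit:
apply_moves:
  dp:
    - [0,0,0]
    - [0,0,0]
    - [0,0,0]
    - [0,0,0]
    - [0,0,0]
    - [0,0,0]
  twist:
    - [0,0,0]
    - [0,0,0]
    - [0,0,0]
    - [0,0,0]
    - [0,0,0]
    - [0,0,0]
  fingers: [0.3,0.5,0.5,0.5,0.5,0.5]
  newtons: 25

```text
time: 4.25
position: [0.4849, 0.2786, 0.0584]
tool_rot: [1.865, 2.527, 0.0]
ft_force: [-3.2, -1.4, 5.2]
grip_width: 0.758
grip_force: 24.8
```

```bash
python3 - <<'E'
from plan import *
s,M=st()
p=s['position']
plan([((p[0],p[1],.20),M,5),((.25,.42,.20),down(59.5),10),((.25,.42,.0535),down(59.5),8)])
E
```

```text
t 4.25 q [ 0.153  0.396 -0.851  1.838  0.339  1.06  -0.53 ] p [0.4849 0.2786 0.0584] grip 0.758 24.822275473707123 F [-3.2 -1.4  5.2]
[[-0.295  0.956  0.   ]
 [ 0.956  0.295 -0.   ]
 [-0.     0.    -1.   ]]
rows 5 step mm 28.3246032805083 twist [0. 0. 0.]
[[-0.0,0.0,-0.0283],[-0.0,0.0,-0.0283],[-0.0,0.0,-0.0283],[-0.0,0.0,-0.0283],[-0.0,0.0,-0.0283]]
rows 10 step mm 27.42386638432356 twist [ 0.      0.0001 -0.0739]
[[0.0204,-0.0183,-0.0],[0.0217,-0.0167,-0.0],[0.0229,-0.0151,-0.0],[0.024,-0.0133,-0.0],[0.0249,-0.0115,-0.0],[0.0257,-0.0097,-0.0],[0.0263,-0.0077,-0.0],[0.0268,-0.0058,-0.0],[0.0272,-0.0038,-0.0],[0.0274,-0.0018,-0.0]]
rows 8 step mm 18.312500000000004 twist [0. 0. 0.]
[[0.0,0.0,0.0183],[0.0,0.0,0.0183],[0.0,0.0,0.0183],[0.0,0.0,0.0183],[0.0,0.0,0.0183],[0.0,0.0,0.0183],[0.0,0.0,0.0183],[0.0,0.0,0.0183]]
```

Emit:
apply_moves:
  dp:
    - [0,0,-0.01]
    - [0,0,-0.03]
    - [0,0,-0.03]
    - [0,0,-0.035]
    - [0,0,-0.035]
    - [0,0,0]
  twist:
    - [0,0,0]
    - [0,0,0]
    - [0,0,0]
    - [0,0,0]
    - [0,0,0]
    - [0,0,0]
  fingers: [0.5,0.5,0.5,0.5,0.5,0.5]

```text
time: 4.85
position: [0.4871, 0.2802, 0.2023]
tool_rot: [1.863, 2.524, 0.011]
ft_force: [0.4, 1.8, -4.2]
grip_width: 0.758
grip_force: 25.1
```

Emit:
apply_moves:
  dp:
    - [0.0205,-0.0185,0]
    - [0.0215,-0.0165,0]
    - [0.023,-0.015,0]
    - [0.024,-0.0135,0]
    - [0.025,-0.0115,0]
    - [0.0255,-0.0095,0]
    - [0.0265,-0.0075,0]
    - [0.027,-0.006,0]
    - [0.027,-0.004,0]
    - [0.0275,-0.002,0]
  twist:
    - [0,0,-0.074]
    - [0,0,-0.074]
    - [0,0,-0.074]
    - [0,0,-0.074]
    - [0,0,-0.074]
    - [0,0,-0.074]
    - [0,0,-0.074]
    - [0,0,-0.074]
    - [0,0,-0.074]
    - [0,0,-0.074]
  fingers: [0.5,0.5,0.5,0.5,0.5,0.5,0.5,0.5,0.5,0.5]

```text
time: 5.85
position: [0.2478, 0.4202, 0.1971]
tool_rot: [0.818, 3.033, -0.001]
ft_force: [-0.2, -0.1, -4.8]
grip_width: 0.758
grip_force: 25.1
```

Emit:
apply_moves:
  dp:
    - [0,0,0]
    - [0,0,0]
  twist:
    - [0,0,0]
    - [0,0,0]
  fingers: [0.5,0.5]

```text
time: 6.05
position: [0.2482, 0.4204, 0.1974]
tool_rot: [0.82, 3.032, -0.0]
ft_force: [0.2, 0.3, -4.8]
grip_width: 0.761
grip_force: 25.1
```

```bash
python3 - <<'E'
from plan import *
s,M=st()
E
```

```text
t 6.05 q [ 0.087  0.063 -1.198  1.844  0.062  1.275 -0.085] p [0.2482 0.4204 0.1974] grip 0.761 25.071267489984166 F [ 0.2  0.3 -4.8]
[[-0.864  0.504  0.   ]
 [ 0.504  0.864 -0.   ]
 [-0.    -0.    -1.   ]]
```

Emit:
apply_moves:
  dp:
    - [0,0,0.025]
    - [0,0,0.03]
    - [0,0,0.03]
    - [0,0,0.025]
    - [0,0,0.015]
    - [0,0,0.01]
    - [0,0,0.006]
    - [0,0,0.002]
    - [0,0,0.001]
    - [0,0,0]
  twist:
    - [0,0,0]
    - [0,0,0]
    - [0,0,0]
    - [0,0,0]
    - [0,0,0]
    - [0,0,0]
    - [0,0,0]
    - [0,0,0]
    - [0,0,0]
    - [0,0,0]
  fingers: [0.5,0.5,0.5,0.5,0.5,0.5,0.5,0.5,0.5,0.5]

```text
time: 7.05
position: [0.2498, 0.4202, 0.0544]
tool_rot: [0.825, 3.03, 0.001]
ft_force: [-1.3, -0.1, -2.8]
grip_width: 0.76
grip_force: 25.0
```

```bash
python3 - <<'E'
from plan import *
s,M=st()
E
```

```text
t 7.05 q [-0.09   0.312 -1.105  2.003  0.329  1.019 -0.313] p [0.2498 0.4202 0.0544] grip 0.76 25.026337495073676 F [-1.3 -0.1 -2.8]
[[-0.862  0.507  0.001]
 [ 0.507  0.862  0.001]
 [-0.001  0.001 -1.   ]]
```

Emit:
apply_moves:
  dp:
    - [0,0,0.0015]
    - [0,0,0]
    - [0,0,0]
    - [0,0,0]
    - [0,0,-0.02]
    - [0,0,-0.04]
    - [0,0,-0.05]
    - [0,0,-0.05]
    - [0,0,-0.04]
    - [0,0,0]
  twist:
    - [0,0,0]
    - [0,0,0]
    - [0,0,0]
    - [0,0,0]
    - [0,0,0]
    - [0,0,0]
    - [0,0,0]
    - [0,0,0]
    - [0,0,0]
    - [0,0,0]
  fingers: [0.5,0.2,0,0,0,0,0,0,0,0]

```text
time: 8.05
position: [0.2516, 0.4228, 0.2575]
tool_rot: [0.825, 3.024, 0.013]
ft_force: [1.0, -0.2, 0.1]
grip_width: 0.998
grip_force: 0.0
```

```bash
cat >> plan.py <<'E'
def sideup(az,pitch): return side(az,pitch)@np.diag([-1.,-1,1]) # camera (tool x) upward
E
python3 - <<'E'
from plan import *
s,M=st(); im=get_image('wrist'); cv2.imwrite('pics/w3.png',im[:,:,::-1])
plan([((.16,.47,.30),sideup(-31,15),22)])
E
```

```text
t 8.05 q [ 0.17  -0.013 -1.23   1.754 -0.008  1.382 -0.021] p [0.2516 0.4228 0.2575] grip 0.998 0.0 F [ 1.  -0.2  0.1]
[[-0.861  0.508  0.009]
 [ 0.508  0.861  0.006]
 [-0.004  0.01  -1.   ]]
rows 22 step mm 5.1305358571237685 twist [ 0.0867  0.0007 -0.1133]
[[0.0047,-0.0002,-0.0021],[0.0047,0.0002,-0.0021],[0.0047,0.0005,-0.0021],[0.0046,0.0009,-0.0022],[0.0045,0.0012,-0.0022],[0.0043,0.0015,-0.0024],[0.0041,0.0017,-0.0025],[0.0039,0.002,-0.0027],[0.0037,0.0022,-0.0028],[0.0034,0.0023,-0.003],[0.0032,0.0024,-0.0032],[0.0029,0.0025,-0.0034],[0.0026,0.0025,-0.0037],[0.0023,0.0024,-0.0039],[0.0021,0.0023,-0.0041],[0.0018,0.0022,-0.0043],[0.0016,0.002,-0.0044],[0.0014,0.0018,-0.0046],[0.0012,0.0015,-0.0048],[0.001,0.0012,-0.0049],[0.0009,0.0009,-0.005],[0.0008,0.0006,-0.005]]
```

View pics/w3.png

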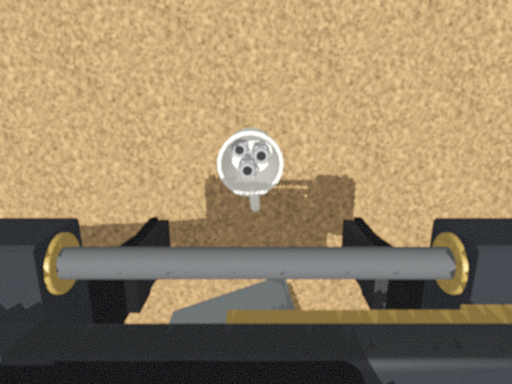

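The mug stands upright where I set it, with its rim at px (250,162) and the handle towards tool −x. Next I reorient for the side grasp.

Emit:
apply_moves:
  dp:
    - [0.005,0,-0.002]
    - [0.005,0,-0.002]
    - [0.005,0.0005,-0.002]
    - [0.0045,0.001,-0.002]
    - [0.0045,0.001,-0.002]
    - [0.0045,0.0015,-0.0025]
    - [0.004,0.0015,-0.0025]
    - [0.004,0.002,-0.0025]
  twist:
    - [0.087,0,-0.113]
    - [0.087,0,-0.113]
    - [0.087,0,-0.113]
    - [0.087,0,-0.113]
    - [0.087,0,-0.113]
    - [0.087,0,-0.113]
    - [0.087,0,-0.113]
    - [0.087,0,-0.113]
  fingers: [0,0,0,0,0,0,0,0]

```text
time: 8.9
position: [0.2154, 0.4373, 0.2575]
tool_rot: [0.495, -2.785, 0.912]
ft_force: [-0.3, 1.0, -3.3]
grip_width: 1.004
grip_force: 0.0
```

```bash
python3 - <<'E'
from plan import *
s,M=st()
plan([((.16,.47,.30),sideup(-31,15),14)])
E
```

```text
t 8.9 q [-0.702  0.58  -0.842  1.341  0.391  2.05   0.387] p [0.2154 0.4373 0.2575] grip 1.004 0.0 F [-0.3  1.  -3.3]
[[-0.93  -0.362 -0.057]
 [-0.258  0.758 -0.599]
 [ 0.26  -0.543 -0.799]]
rows 14 step mm 5.508299185778257 twist [ 0.0892 -0.0004 -0.1163]
[[0.0039,0.0016,-0.0036],[0.0037,0.0017,-0.0037],[0.0035,0.0017,-0.0039],[0.0033,0.0018,-0.0041],[0.0031,0.0018,-0.0042],[0.0029,0.0017,-0.0044],[0.0027,0.0017,-0.0045],[0.0025,0.0016,-0.0047],[0.0023,0.0014,-0.0048],[0.0021,0.0012,-0.0049],[0.002,0.001,-0.005],[0.0019,0.0008,-0.0051],[0.0018,0.0006,-0.0052],[0.0018,0.0003,-0.0052]]
```

```bash
python3 - <<'E'
from plan import *
s,M=st()
plan([((.19,.46,.26),side(-31,60),10),((.12,.50,.26),side(-31,20),6)])
E
```

```text
t 8.9 q [-0.702  0.58  -0.842  1.341  0.391  2.05   0.387] p [0.2154 0.4373 0.2575] grip 1.004 0.0 F [-0.3  1.  -3.3]
[[-0.93  -0.362 -0.057]
 [-0.258  0.758 -0.599]
 [ 0.26  -0.543 -0.799]]
rows 10 step mm 3.4191476667975995 twist [-0.0426 -0.047   0.1015]
[[0.0018,0.0025,-0.0014],[0.002,0.0024,-0.0014],[0.0022,0.0022,-0.0014],[0.0023,0.002,-0.0014],[0.0025,0.0019,-0.0014],[0.0026,0.0017,-0.0015],[0.0027,0.0015,-0.0015],[0.0027,0.0013,-0.0016],[0.0028,0.0011,-0.0017],[0.0028,0.0008,-0.0018]]
rows 6 step mm 13.43709624716425 twist [ 0.     -0.1164  0.    ]
[[0.0116,-0.0003,-0.0067],[0.0108,-0.0003,-0.008],[0.0098,-0.0003,-0.0092],[0.0086,-0.0003,-0.0103],[0.0074,-0.0003,-0.0112],[0.006,-0.0003,-0.012]]
```

Emit:
apply_moves:
  dp:
    - [0.002,0.0025,-0.0015]
    - [0.002,0.0025,-0.0015]
    - [0.002,0.002,-0.0015]
    - [0.0025,0.002,-0.0015]
    - [0.0025,0.002,-0.0015]
    - [0.0025,0.0015,-0.0015]
    - [0.0025,0.0015,-0.0015]
    - [0.0025,0.0015,-0.0015]
    - [0.003,0.001,-0.0015]
    - [0.003,0.001,-0.002]
  twist:
    - [-0.043,-0.047,0.102]
    - [-0.043,-0.047,0.102]
    - [-0.043,-0.047,0.102]
    - [-0.043,-0.047,0.102]
    - [-0.043,-0.047,0.102]
    - [-0.043,-0.047,0.102]
    - [-0.043,-0.047,0.102]
    - [-0.043,-0.047,0.102]
    - [-0.043,-0.047,0.102]
    - [-0.043,-0.047,0.102]
  fingers: [0,0,0,0,0,0,0,0,0,0]

```text
time: 9.9
position: [0.1915, 0.459, 0.2631]
tool_rot: [0.721, 2.521, -0.176]
ft_force: [-0.8, -0.2, -0.9]
grip_width: 1.003
grip_force: 0.0
```

Emit:
apply_moves:
  dp:
    - [0.0115,0,-0.0065]
    - [0.011,0,-0.008]
    - [0.01,0,-0.009]
    - [0.0085,0,-0.0105]
    - [0.0075,0,-0.011]
    - [0.006,0,-0.012]
    - [0,0,0]
  twist:
    - [0,-0.116,0]
    - [0,-0.116,0]
    - [0,-0.116,0]
    - [0,-0.116,0]
    - [0,-0.116,0]
    - [0,-0.116,0]
    - [0,0,0]
  fingers: [0,0,0,0,0,0,0]

```text
time: 10.6
position: [0.128, 0.4971, 0.256]
tool_rot: [0.536, 1.931, -0.352]
ft_force: [-0.9, 0.8, 0.3]
grip_width: 0.998
grip_force: 0.0
```

```bash
python3 - <<'E'
from plan import *
s,M=st()
print(np.round(side(-31,20),3))
E
```

```text
t 10.6 q [-1.63   0.558 -0.29   1.524  0.834  2.049 -0.933] p [0.128  0.4971 0.256 ] grip 0.998 0.0 F [-0.9  0.8  0.3]
[[-0.347  0.517  0.783]
 [ 0.208  0.856 -0.473]
 [-0.915 -0.002 -0.404]]
[[-0.293  0.515  0.805]
 [ 0.176  0.857 -0.484]
 [-0.94   0.    -0.342]]
```

```bash
python3 - <<'E'
from plan import *
s0=dict(position=np.array([.2516,.4228,.2575]),tool_rot=np.array([.825,3.024,.013]))
m=atz(ray('wrist',250.5,162.5,s0),.08);print('mug',m)
N=side(-31,22); g=np.array([.251,.421,.06]); z=N[:,2]
p=g-.10*z; print(p); plan([(p,N,7),(g+.017*z,N,8)])
E
```

```text
mug [0.24637368 0.42234047 0.08      ]
[0.17152483 0.4687535  0.09746066]
rows 7 step mm 23.83618115015631 twist [-0.0003 -0.0046  0.0001]
[[0.0177,-0.0002,0.0159],[0.0178,-0.0002,0.0159],[0.0179,-0.0002,0.0158],[0.0179,-0.0002,0.0157],[0.018,-0.0003,0.0156],[0.0181,-0.0003,0.0155],[0.0182,-0.0003,0.0154]]
rows 8 step mm 14.624999999999998 twist [0. 0. 0.]
[[0.0,0.0,0.0146],[0.0,0.0,0.0146],[0.0,0.0,0.0146],[0.0,0.0,0.0146],[0.0,0.0,0.0146],[0.0,0.0,0.0146],[0.0,0.0,0.0146],[0.0,0.0,0.0146]]
```

Emit:
apply_moves:
  dp:
    - [0.018,0,0.016]
    - [0.018,0,0.016]
    - [0.018,0,0.016]
    - [0.018,0,0.0155]
    - [0.018,0,0.0155]
    - [0.018,0,0.0155]
    - [0.018,0,0.0155]
    - [0,0,0]
  twist:
    - [0,0,0]
    - [0,0,0]
    - [0,0,0]
    - [0,0,0]
    - [0,0,0]
    - [0,0,0]
    - [0,0,0]
    - [0,0,0]
  fingers: [0,0,0,0,0,0,0,0]

```text
time: 11.4
position: [0.1745, 0.4691, 0.0965]
tool_rot: [0.548, 1.938, -0.359]
ft_force: [0.3, -0.4, 0.3]
grip_width: 1.004
grip_force: 0.0
```

```bash
python3 - <<'E'
from plan import *
s,M=st()
for n in('scene','wrist','top'): cv2.imwrite(f'pics/{n}4.png',get_image(n)[:,:,::-1])
a=cv2.imread('pics/top4.png')[150:384,0:300]; b=cv2.imread('pics/wrist4.png')
b=cv2.resize(b,(312,234)); cv2.imwrite('pics/c4.png',np.hstack([a,b]))
N=side(-31,22); g=np.array([.249,.421,.06]); z=N[:,2]
plan([(g+.017*z,N,8)])
E
```

```text
t 11.4 q [-1.562  0.702 -0.282  1.672  0.837  1.817 -1.115] p [0.1745 0.4691 0.0965] grip 1.004 0.0 F [ 0.3 -0.4  0.3]
[[-0.353  0.526  0.774]
 [ 0.214  0.85  -0.481]
 [-0.911 -0.004 -0.413]]
rows 8 step mm 14.585281609743278 twist [-0.0012 -0.0054 -0.0008]
[[-0.0003,-0.0004,0.0146],[-0.0002,-0.0004,0.0146],[-0.0001,-0.0005,0.0146],[-0.0,-0.0005,0.0146],[0.0,-0.0005,0.0146],[0.0001,-0.0005,0.0146],[0.0002,-0.0005,0.0146],[0.0003,-0.0005,0.0146]]
```

View pics/c4.png

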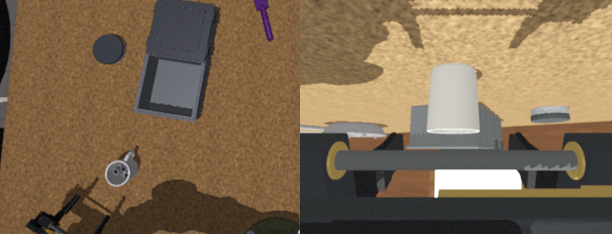

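The crop shows the mug centred ahead of the fingers, with its handle pointing away. I go straight in and grip.

Emit:
apply_moves:
  dp:
    - [0,0,0.016]
    - [0,0,0.016]
    - [0,0,0.016]
    - [0,0,0.016]
    - [0,0,0.016]
    - [0,0,0.016]
    - [0,0,0.012]
    - [0,0,0.005]
    - [0,0,0]
  twist:
    - [0,0,0]
    - [0,0,0]
    - [0,0,0]
    - [0,0,0]
    - [0,0,0]
    - [0,0,0]
    - [0,0,0]
    - [0,0,0]
    - [0,0,0]
  fingers: [0,0,0,0,0,0,0,0,0]

```text
time: 12.45
position: [0.2612, 0.4171, 0.0524]
tool_rot: [0.549, 1.936, -0.353]
ft_force: [-0.1, 1.3, -0.2]
grip_width: 0.995
grip_force: 0.0
```

Emit:
apply_moves:
  dp:
    - [0,0,0]
    - [0,0,0]
    - [0,0,0]
    - [0,0,0]
    - [0,0,0]
    - [0,0,0]
    - [0,0,0]
  twist:
    - [0,0,0]
    - [0,0,0]
    - [0,0,0]
    - [0,0,0]
    - [0,0,0]
    - [0,0,0]
    - [0,0,0]
  fingers: [0.1,0.2,0.3,0.5,0.5,0.5,0.5]
  newtons: 30

```text
time: 13.15
position: [0.2604, 0.4177, 0.0528]
tool_rot: [0.549, 1.937, -0.352]
ft_force: [-2.1, -1.7, 2.0]
grip_width: 0.744
grip_force: 29.7
```

```bash
python3 - <<'E'
from plan import *
s,M=st()
E
```

```text
t 13.15 q [-1.468  0.68  -0.229  1.834  0.913  1.648 -1.141] p [0.2604 0.4177 0.0528] grip 0.744 29.65378058695933 F [-2.1 -1.7  2. ]
[[-0.351  0.524  0.776]
 [ 0.217  0.852 -0.477]
 [-0.911  0.001 -0.412]]
```

```bash
python3 - <<'E'
from plan import *
s,M=st()
p=s['position']; a0=np.array([.2475,.4205,0]); off=p-a0
th=np.linspace(0,-1.487,21); r=np.linspace(.488,.66,21)
C=M;out=[];P=p
for i in range(1,21):
    Rz=R.from_euler('z',th[i]).as_matrix(); u=np.arctan2(.4205,.2475)+th[i]
    q=np.array([r[i]*np.cos(u),r[i]*np.sin(u),0])+Rz@off
    out.append(np.round(C.T@(q-P),4).tolist()); P=q; C=Rz@M
print(str(out).replace(' ','')); print(P, 'twist',M.T@[0,0,-.07435])
print('up 0.03:',np.round(M.T@[0,0,.03],4))
E
```

```text
t 13.15 q [-1.468  0.68  -0.229  1.834  0.913  1.648 -1.141] p [0.2604 0.4177 0.0528] grip 0.744 29.65378058695933 F [-2.1 -1.7  2. ]
[[-0.351  0.524  0.776]
 [ 0.217  0.852 -0.477]
 [-0.911  0.001 -0.412]]
[[-0.0153,0.0071,0.0337],[-0.0155,0.007,0.0343],[-0.0158,0.007,0.0349],[-0.016,0.007,0.0355],[-0.0163,0.007,0.0361],[-0.0166,0.0069,0.0367],[-0.0168,0.0069,0.0372],[-0.0171,0.0069,0.0378],[-0.0174,0.0069,0.0384],[-0.0176,0.0069,0.039],[-0.0179,0.0069,0.0396],[-0.0182,0.0069,0.0401],[-0.0184,0.0069,0.0407],[-0.0187,0.0069,0.0413],[-0.0189,0.0068,0.0419],[-0.0192,0.0068,0.0425],[-0.0195,0.0068,0.0431],[-0.0197,0.0068,0.0436],[-0.02,0.0068,0.0442],[-0.0203,0.0068,0.0448]]
[ 0.59305673 -0.2990765   0.05276895] twist [ 0.0677387  -0.00010076  0.03064933]
up 0.03: [-0.0273  0.     -0.0124]
```

Emit:
apply_moves:
  dp:
    - [-0.009,0,-0.004]
    - [-0.0275,0,-0.0125]
    - [-0.0365,0,-0.0165]
    - [-0.0365,0,-0.0165]
    - [-0.0275,0,-0.0125]
    - [0,0,0]
  twist:
    - [0,0,0]
    - [0,0,0]
    - [0,0,0]
    - [0,0,0]
    - [0,0,0]
    - [0,0,0]
  fingers: [0.5,0.5,0.5,0.5,0.5,0.5]

```text
time: 13.75
position: [0.2608, 0.4197, 0.2065]
tool_rot: [0.554, 1.939, -0.342]
ft_force: [0.1, 0.7, -4.2]
grip_width: 0.746
grip_force: 29.9
```

Emit:
apply_moves:
  dp:
    - [-0.0155,0.007,0.0335]
    - [-0.0155,0.007,0.0345]
    - [-0.016,0.007,0.035]
    - [-0.016,0.007,0.0355]
    - [-0.0165,0.007,0.036]
    - [-0.0165,0.007,0.0365]
    - [-0.017,0.007,0.037]
    - [-0.017,0.007,0.038]
    - [-0.0175,0.007,0.0385]
    - [-0.0175,0.007,0.039]
  twist:
    - [0.068,0,0.0305]
    - [0.068,0,0.0305]
    - [0.068,0,0.0305]
    - [0.068,0,0.0305]
    - [0.068,0,0.0305]
    - [0.068,0,0.0305]
    - [0.068,0,0.0305]
    - [0.068,0,0.0305]
    - [0.068,0,0.0305]
    - [0.068,0,0.0305]
  fingers: [0.5,0.5,0.5,0.5,0.5,0.5,0.5,0.5,0.5,0.5]

```text
time: 14.75
position: [0.5579, 0.155, 0.2009]
tool_rot: [1.266, 1.672, -0.818]
ft_force: [-0.2, 0.8, -5.5]
grip_width: 0.746
grip_force: 30.0
```

```bash
python3 - <<'E'
from plan import *
s,M=st()
E
```

```text
t 14.75 q [-0.923  0.558  0.113  1.626  0.854  1.701 -0.763] p [0.5579 0.155  0.2009] grip 0.746 30.00052851739838 F [-0.2  0.8 -5.5]
[[-0.114  0.963  0.245]
 [ 0.398  0.27  -0.877]
 [-0.91  -0.003 -0.414]]
```

Emit:
apply_moves:
  dp:
    - [-0.018,0.007,0.0395]
    - [-0.018,0.007,0.04]
    - [-0.0185,0.007,0.0405]
    - [-0.0185,0.007,0.0415]
    - [-0.019,0.007,0.042]
    - [-0.019,0.007,0.0425]
    - [-0.0195,0.007,0.043]
    - [-0.0195,0.007,0.0435]
    - [-0.02,0.007,0.044]
    - [-0.02,0.007,0.045]
  twist:
    - [0.068,0,0.0305]
    - [0.068,0,0.0305]
    - [0.068,0,0.0305]
    - [0.068,0,0.0305]
    - [0.068,0,0.0305]
    - [0.068,0,0.0305]
    - [0.068,0,0.0305]
    - [0.068,0,0.0305]
    - [0.068,0,0.0305]
    - [0.068,0,0.0305]
  fingers: [0.5,0.5,0.5,0.5,0.5,0.5,0.5,0.5,0.5,0.5]

```text
time: 15.75
position: [0.5939, -0.3, 0.1998]
tool_rot: [1.918, 1.18, -1.242]
ft_force: [1.2, -0.5, -4.8]
grip_width: 0.747
grip_force: 30.0
```

Emit:
apply_moves:
  dp:
    - [0,0,0]
    - [0,0,0]
  twist:
    - [0,0,0]
    - [0,0,0]
  fingers: [0.5,0.5]

```text
time: 15.95
position: [0.5919, -0.3016, 0.2006]
tool_rot: [1.92, 1.175, -1.246]
ft_force: [0.6, 1.2, -6.4]
grip_width: 0.741
grip_force: 29.8
```

```bash
python3 - <<'E'
from plan import *
s,M=st(); p=s['position']
# mug in tool frame from grasp
M0=np.array([[-.351,.524,.776],[.217,.852,-.477],[-.911,.001,-.412]]); b=M0.T@(np.array([.2475,.4205,0])-[.2604,.4177,.0528]); mz=M0.T@[0,0,1.]
np.save('mug.npy',[b,mz]); rim=b+.08*mz
print('rim now',p+M@rim,'tilt',np.degrees(np.arccos((M@mz)[2])))
# goal: tool pitch 8 down, same azimuth, rolled +phi
az=np.degrees(np.arctan2(M[1,2],M[0,2])); print('az',az)
hub=np.array([.552,-.2645]); u=hub/np.linalg.norm(hub)
for ph in (123,):
    N=side(az,10)@R.from_euler('z',ph,degrees=True).as_matrix()
    m=N@mz; print(ph,'tilt',np.degrees(np.arccos(m[2])),'mugz',m)
    C=np.r_[hub+.025*u,.165]; q=C-N@rim
    q0,M1=plan([(C+[0,0,.02]-side(az,10)@rim,side(az,10),5)])
    P,Q=q0,M1; n=17; out=[]
    for i in range(1,n+1):
        Ni=M1@R.from_euler('z',ph*i/n,degrees=True).as_matrix(); Ci=C+[0,0,.02*(1-i/n)]
        qi=Ci-Ni@rim; out.append(np.round(Q.T@(qi-P),4).tolist()); P,Q=qi,Ni
    print('roll rows',n,np.radians(ph)/n); print(str(out).replace(' ','')); print('end TCP',P,'grasp z',(P-.019*Q[:,2])[2])
E
```

```text
t 15.95 q [-0.308  0.734  0.415  1.406  0.738  1.62  -0.58 ] p [ 0.5919 -0.3016  0.2006] grip 0.741 29.820669261098374 F [ 0.6  1.2 -6.4]
[[ 0.184  0.889 -0.419]
 [ 0.367 -0.458 -0.81 ]
 [-0.912 -0.005 -0.41 ]]
rim now [ 0.5939208  -0.28859982  0.22775296] tilt 1.11442476262804
az -117.38702955780877
123 tilt 114.59864589051939 mugz [-0.45267375  0.78834045 -0.4162593 ]
rows 5 step mm 9.07118638011622 twist [ 0.0001 -0.0497  0.0012]
[[0.0068,-0.0046,0.0038],[0.007,-0.0046,0.0035],[0.0072,-0.0046,0.0031],[0.0073,-0.0046,0.0028],[0.0074,-0.0046,0.0024]]
roll rows 17 0.12627970470311914
[[0.0005,0.0024,0.0002],[0.0004,0.0023,0.0002],[0.0004,0.0021,0.0002],[0.0004,0.002,0.0002],[0.0003,0.0019,0.0002],[0.0002,0.0018,0.0002],[0.0001,0.0016,0.0002],[0.0,0.0015,0.0002],[-0.0001,0.0015,0.0002],[-0.0002,0.0014,0.0002],[-0.0004,0.0013,0.0002],[-0.0005,0.0013,0.0002],[-0.0006,0.0013,0.0002],[-0.0008,0.0013,0.0002],[-0.0009,0.0013,0.0002],[-0.0011,0.0013,0.0002],[-0.0012,0.0014,0.0002]]
end TCP [ 0.57570916 -0.30372445  0.17521015] grasp z 0.17850946972438092
```

Emit:
apply_moves:
  dp:
    - [0.0055,-0.004,0.0065]
    - [0.0055,-0.004,0.0065]
    - [0.006,-0.004,0.006]
    - [0.006,-0.004,0.0055]
    - [0.006,-0.004,0.0055]
    - [0.0005,0.0025,0]
    - [0.0005,0.0025,0]
    - [0.0005,0.002,0]
    - [0.0005,0.002,0]
    - [0,0,0]
  twist:
    - [0,-0.05,0]
    - [0,-0.05,0]
    - [0,-0.05,0]
    - [0,-0.05,0]
    - [0,-0.05,0]
    - [0,0,0.125]
    - [0,0,0.125]
    - [0,0,0.125]
    - [0,0,0.125]
    - [0,0,0]
  fingers: [0.5,0.5,0.5,0.5,0.5,0.5,0.5,0.5,0.5,0.5]
  newtons: 40

```text
time: 16.95
position: [0.5757, -0.3096, 0.1634]
tool_rot: [1.795, 0.562, -1.106]
ft_force: [0.8, 0.3, -5.4]
grip_width: 0.74
grip_force: 39.7
```

```bash
cat > rim.py <<'E'
from plan import *
s,M=st(); b,mz=np.load('mug.npy'); m=M@mz
print('rim',s['position']+M@(b+.08*mz),'base',s['position']+M@b,'tilt',np.degrees(np.arccos(m[2])),m)
E
python3 rim.py
```

```text
t 16.95 q [-0.411  0.918  0.529  1.451  0.786  1.62  -1.172] p [ 0.5757 -0.3096  0.1634] grip 0.74 39.6997974482656 F [ 0.8  0.3 -5.4]
[[ 0.491  0.749 -0.445]
 [-0.081 -0.47  -0.879]
 [-0.867  0.468 -0.17 ]]
rim [ 0.57281593 -0.28611477  0.18224219] base [ 0.59385696 -0.32096314  0.11338924] tilt 30.609021678417516 [-0.26301296  0.43560457  0.86066186]
```

```bash
python3 - <<'E'
from plan import *
s,M=st(); b,mz=np.load('mug.npy'); rim=b+.08*mz; p=s['position']
hub=np.array([.552,-.2645]); n=20; tot=-152
m=M@R.from_euler('z',tot,degrees=True).as_matrix()@mz; h=m[:2]/np.linalg.norm(m[:2]); print('end mugz',m,'tilt',np.degrees(np.arccos(m[2])))
c0=p+M@rim; C=np.r_[hub-.03*h,.165]; print('C',C)
P,Q=p,M; out=[]
for i in range(1,n+1):
    Ni=M@R.from_euler('z',tot*i/n,degrees=True).as_matrix(); qi=c0+(C-c0)*i/n-Ni@rim
    out.append(np.round(Q.T@(qi-P),4).tolist()); P,Q=qi,Ni
print(np.radians(tot)/n,str(out).replace(' ','')); print(P,'grasp z',(P-.019*Q[:,2])[2])
E
```

```text
t 16.95 q [-0.411  0.918  0.529  1.451  0.786  1.62  -1.172] p [ 0.5757 -0.3096  0.1634] grip 0.74 39.6997974482656 F [ 0.8  0.3 -5.4]
[[ 0.491  0.749 -0.445]
 [-0.081 -0.47  -0.879]
 [-0.867  0.468 -0.17 ]]
end mugz [ 0.89822822  0.0963364  -0.42845228] tilt 115.36937805985914
C [ 0.52217107 -0.2676992   0.165     ]
-0.13264502315156906 [[-0.0002,-0.0054,0.0005],[0.0002,-0.0054,0.0005],[0.0006,-0.0054,0.0005],[0.0009,-0.0054,0.0005],[0.0013,-0.0053,0.0005],[0.0016,-0.0051,0.0005],[0.002,-0.005,0.0005],[0.0022,-0.0047,0.0005],[0.0025,-0.0045,0.0005],[0.0027,-0.0042,0.0005],[0.0029,-0.0039,0.0005],[0.0031,-0.0035,0.0005],[0.0031,-0.0031,0.0005],[0.0032,-0.0028,0.0005],[0.0032,-0.0024,0.0005],[0.0031,-0.002,0.0005],[0.003,-0.0017,0.0005],[0.0029,-0.0014,0.0005],[0.0027,-0.001,0.0005],[0.0025,-0.0007,0.0005]]
[ 0.49483329 -0.28014578  0.16833299] grasp z 0.1715616984936607
```

Emit:
apply_moves:
  dp:
    - [0,-0.0055,0.0005]
    - [0,-0.0055,0.0005]
    - [0.0005,-0.0055,0.0005]
    - [0.001,-0.0055,0.0005]
    - [0.0015,-0.0055,0.0005]
    - [0.0015,-0.005,0.0005]
    - [0.002,-0.005,0.0005]
    - [0.002,-0.0045,0.0005]
    - [0.0025,-0.0045,0.0005]
    - [0.0025,-0.004,0.0005]
  twist:
    - [0,0,-0.133]
    - [0,0,-0.133]
    - [0,0,-0.133]
    - [0,0,-0.133]
    - [0,0,-0.133]
    - [0,0,-0.133]
    - [0,0,-0.133]
    - [0,0,-0.133]
    - [0,0,-0.133]
    - [0,0,-0.133]
  fingers: [0.5,0.5,0.5,0.5,0.5,0.5,0.5,0.5,0.5,0.5]

```text
time: 17.95
position: [0.5279, -0.2899, 0.1543]
tool_rot: [1.287, 1.888, -1.906]
ft_force: [1.4, -0.5, -5.0]
grip_width: 0.744
grip_force: 39.7
```

```bash
python3 rim.py
```

```text
t 17.95 q [-0.315  0.808  0.31   1.584  0.892  1.691  0.019] p [ 0.5279 -0.2899  0.1543] grip 0.744 39.71209950032062 F [ 1.4 -0.5 -5. ]
[[-0.615  0.651 -0.446]
 [ 0.439 -0.187 -0.879]
 [-0.655 -0.736 -0.171]]
rim [ 0.54724054 -0.27786998  0.17425918] base [ 0.48770658 -0.27478795  0.12092934] tilt 48.19304682155397 [ 0.74417448 -0.03852539  0.66662293]
```

Tracking well; I finish the pour.

Emit:
apply_moves:
  dp:
    - [0.003,-0.004,0.0005]
    - [0.003,-0.0035,0.0005]
    - [0.003,-0.003,0.0005]
    - [0.003,-0.003,0.0005]
    - [0.003,-0.0025,0.0005]
    - [0.003,-0.002,0.0005]
    - [0.003,-0.0015,0.0005]
    - [0.003,-0.0015,0.0005]
    - [0.0025,-0.001,0.0005]
    - [0.0025,-0.0005,0.0005]
  twist:
    - [0,0,-0.133]
    - [0,0,-0.133]
    - [0,0,-0.133]
    - [0,0,-0.133]
    - [0,0,-0.133]
    - [0,0,-0.133]
    - [0,0,-0.133]
    - [0,0,-0.133]
    - [0,0,-0.133]
    - [0,0,-0.133]
  fingers: [0.5,0.5,0.5,0.5,0.5,0.5,0.5,0.5,0.5,0.5]

```text
time: 18.95
position: [0.4949, -0.2818, 0.1694]
tool_rot: [0.133, -1.998, 1.449]
ft_force: [-0.6, 0.4, -4.8]
grip_width: 0.736
grip_force: 39.7
```

Emit:
apply_moves:
  dp:
    - [0,0,0]
    - [0,0,0]
    - [0,0,0]
    - [0,0,0]
    - [0,0,0]
  twist:
    - [0,0,0]
    - [0,0,0]
    - [0,0,0]
    - [0,0,0]
    - [0,0,0]
  fingers: [0.5,0.5,0.5,0.5,0.5]

```text
time: 19.45
position: [0.495, -0.2823, 0.1705]
tool_rot: [0.121, -2.002, 1.454]
ft_force: [0.2, -0.6, -2.0]
grip_width: 0.741
grip_force: 39.6
```

```bash
python3 rim.py; python3 - <<'E'
from plan import *
a=cv2.resize(get_image('scene')[120:260,100:300],None,fx=2,fy=2); b=cv2.resize(get_image('top')[140:280,280:480],None,fx=2,fy=2)
cv2.imwrite('pics/c5.png',np.hstack([a,b])[:,:,::-1])
E
```

```text
t 19.45 q [-0.202  0.714  0.129  1.67   0.97   1.768  1.265] p [ 0.495  -0.2823  0.1705] grip 0.741 39.64379067358095 F [ 0.2 -0.6 -2. ]
[[-0.783 -0.432 -0.447]
 [ 0.292  0.38  -0.878]
 [ 0.549 -0.818 -0.172]]
rim [ 0.52234327 -0.26991     0.16713004] base [ 0.45056739 -0.27762197  0.20157727] tilt 115.50502866885576 [ 0.89719846  0.09639969 -0.43059031]
```

View pics/c5.png

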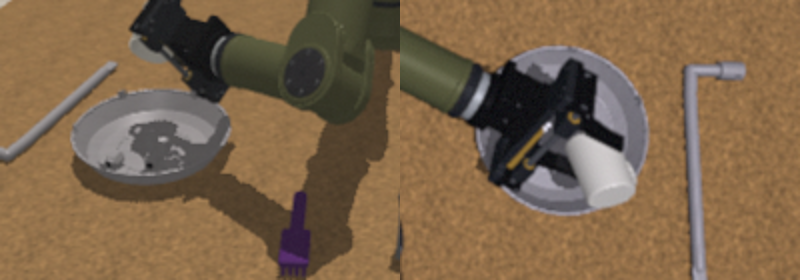

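The crop shows the mug inverted over the dish with nuts on the dish floor. The weight fell from about 4.8 N to 2.0 N, which matches an empty mug. I shake it to make sure, then read the force averaged at rest.

Emit:
apply_moves:
  dp:
    - [0,0,0]
    - [0,0,0]
    - [0,0,0]
    - [0,0,0]
    - [0,0,0]
    - [0,0,0]
    - [0,0,0]
    - [0,0,0]
  twist:
    - [0,0,-0.12]
    - [0,0,-0.12]
    - [0,0,0.12]
    - [0,0,-0.12]
    - [0,0,0.12]
    - [0,0,-0.12]
    - [0,0,0]
    - [0,0,0]
  fingers: [0.5,0.5,0.5,0.5,0.5,0.5,0.5,0.5]

```text
time: 20.35
position: [0.4948, -0.2823, 0.1702]
tool_rot: [0.347, -1.915, 1.301]
ft_force: [0.0, 0.7, -2.7]
grip_width: 0.743
grip_force: 39.6
```

```bash
python3 rim.py; python3 - <<'E'
from plan import *
f=[]
for i in range(8): get_image('top'); f.append(ctrl.get_state()['ft_force'])
print(np.mean(f,0),np.std(f,0))
E
```

```text
t 20.35 q [-0.179  0.713  0.099  1.67   0.982  1.779  1.496] p [ 0.4948 -0.2823  0.1702] grip 0.743 39.63716293859761 F [ 0.   0.7 -2.7]
[[-0.659 -0.605 -0.448]
 [ 0.193  0.439 -0.877]
 [ 0.727 -0.665 -0.173]]
rim [ 0.52048135 -0.26825478  0.16270315] base [ 0.45775255 -0.28313289  0.21004871] tilt 126.2862304151537 [ 0.78410999  0.18597642 -0.59181948]
[ 0.18982353 -0.03547623 -2.64729896] [0.28992415 0.33682619 0.43123482]
```

```bash
python3 - <<'E'
from plan import *
b,mz=np.load('mug.npy'); s,M=st()
N=np.array([[.184,.889,-.419],[.367,-.458,-.81],[-.912,-.005,-.41]]);u,_,v=np.linalg.svd(N);N=u@v
plan([((.55,-.29,.2006),N,20)])
E
```

```text
t 20.75 q [-0.179  0.713  0.099  1.67   0.982  1.779  1.498] p [ 0.4948 -0.2822  0.1701] grip 0.74 39.63723573629977 F [ 0.3 -0.2 -2.8]
[[-0.658 -0.606 -0.447]
 [ 0.192  0.439 -0.877]
 [ 0.728 -0.663 -0.173]]
rows 20 step mm 3.1756293493615715 twist [-0.0148  0.0061  0.1192]
[[-0.0008,-0.0029,-0.0012],[-0.0011,-0.0027,-0.0012],[-0.0014,-0.0026,-0.0013],[-0.0017,-0.0024,-0.0013],[-0.002,-0.0021,-0.0013],[-0.0022,-0.0018,-0.0014],[-0.0024,-0.0016,-0.0014],[-0.0025,-0.0012,-0.0015],[-0.0027,-0.0009,-0.0015],[-0.0027,-0.0006,-0.0015],[-0.0028,-0.0002,-0.0015],[-0.0028,0.0001,-0.0016],[-0.0027,0.0005,-0.0016],[-0.0026,0.0008,-0.0016],[-0.0025,0.0012,-0.0016],[-0.0023,0.0015,-0.0016],[-0.0021,0.0018,-0.0016],[-0.0019,0.002,-0.0015],[-0.0016,0.0023,-0.0015],[-0.0013,0.0025,-0.0015]]
```

Emit:
apply_moves:
  dp:
    - [-0.001,-0.003,-0.001]
    - [-0.001,-0.0025,-0.001]
    - [-0.0015,-0.0025,-0.0015]
    - [-0.0015,-0.0025,-0.0015]
    - [-0.002,-0.002,-0.0015]
    - [-0.002,-0.002,-0.0015]
    - [-0.0025,-0.0015,-0.0015]
    - [-0.0025,-0.001,-0.0015]
    - [-0.0025,-0.001,-0.0015]
    - [-0.0025,-0.0005,-0.0015]
  twist:
    - [-0.015,0.006,0.119]
    - [-0.015,0.006,0.119]
    - [-0.015,0.006,0.119]
    - [-0.015,0.006,0.119]
    - [-0.015,0.006,0.119]
    - [-0.015,0.006,0.119]
    - [-0.015,0.006,0.119]
    - [-0.015,0.006,0.119]
    - [-0.015,0.006,0.119]
    - [-0.015,0.006,0.119]
  fingers: [0.5,0.5,0.5,0.5,0.5,0.5,0.5,0.5,0.5,0.5]

```text
time: 21.75
position: [0.5223, -0.2854, 0.1851]
tool_rot: [-1.063, -2.18, 1.783]
ft_force: [-0.7, -0.0, -2.3]
grip_width: 0.741
grip_force: 39.7
```

Emit:
apply_moves:
  dp:
    - [-0.003,0,-0.0015]
    - [-0.003,0,-0.0015]
    - [-0.0025,0.0005,-0.0015]
    - [-0.0025,0.001,-0.0015]
    - [-0.0025,0.001,-0.0015]
    - [-0.0025,0.0015,-0.0015]
    - [-0.002,0.002,-0.0015]
    - [-0.002,0.002,-0.0015]
    - [-0.0015,0.0025,-0.0015]
    - [-0.0015,0.0025,-0.0015]
  twist:
    - [-0.015,0.006,0.119]
    - [-0.015,0.006,0.119]
    - [-0.015,0.006,0.119]
    - [-0.015,0.006,0.119]
    - [-0.015,0.006,0.119]
    - [-0.015,0.006,0.119]
    - [-0.015,0.006,0.119]
    - [-0.015,0.006,0.119]
    - [-0.015,0.006,0.119]
    - [-0.015,0.006,0.119]
  fingers: [0.5,0.5,0.5,0.5,0.5,0.5,0.5,0.5,0.5,0.5]

```text
time: 22.75
position: [0.55, -0.2899, 0.2]
tool_rot: [1.92, 1.176, -1.242]
ft_force: [-0.0, -0.3, -3.0]
grip_width: 0.738
grip_force: 39.7
```

```bash
python3 rim.py; python3 - <<'E'
from plan import *
s,M=st(); b,mz=np.load('mug.npy'); p=s['position']
a0=(p+M@b); off=p-a0; r0=np.hypot(*a0[:2]); u0=np.arctan2(a0[1],a0[0]); T=np.radians(59.5)-u0; n=18
C=M;P=p;out=[]
for i in range(1,n+1):
    t=T*i/n; r=r0+(.49-r0)*i/n; Rz=R.from_euler('z',t).as_matrix()
    q=np.array([r*np.cos(u0+t),r*np.sin(u0+t),a0[2]+.02*i/n])+Rz@off; out.append(np.round(C.T@(q-P),4).tolist()); P,C=q,Rz@M
print(str(out).replace(' ',''),M.T@[0,0,T/n],P)
E
```

```text
t 22.75 q [-0.353  0.655  0.421  1.536  0.744  1.601 -0.632] p [ 0.55   -0.2899  0.2   ] grip 0.738 39.68673238501651 F [-0.  -0.3 -3. ]
[[ 0.185  0.89  -0.417]
 [ 0.369 -0.457 -0.81 ]
 [-0.911 -0.004 -0.412]]
rim [ 0.55194051 -0.2768608   0.22718812] base [ 0.55160041 -0.27664383  0.1472025 ] tilt 1.0863140603548722 [ 0.0042513  -0.00271215  0.99982027]
t 22.75 q [-0.353  0.655  0.421  1.536  0.744  1.601 -0.632] p [ 0.55   -0.2899  0.2   ] grip 0.738 39.68673238501651 F [-0.  -0.3 -3. ]
[[ 0.185  0.89  -0.417]
 [ 0.369 -0.457 -0.81 ]
 [-0.911 -0.004 -0.412]]
[[0.0202,-0.0086,-0.0471],[0.0199,-0.0086,-0.0466],[0.0197,-0.0086,-0.046],[0.0194,-0.0086,-0.0455],[0.0192,-0.0085,-0.045],[0.0189,-0.0085,-0.0444],[0.0187,-0.0085,-0.0439],[0.0185,-0.0084,-0.0434],[0.0182,-0.0084,-0.0428],[0.018,-0.0084,-0.0423],[0.0177,-0.0083,-0.0418],[0.0175,-0.0083,-0.0412],[0.0172,-0.0083,-0.0407],[0.017,-0.0083,-0.0401],[0.0168,-0.0082,-0.0396],[0.0165,-0.0082,-0.0391],[0.0163,-0.0082,-0.0385],[0.016,-0.0081,-0.038]] [-0.07608167 -0.00033586 -0.03445117] [0.26177807 0.419739   0.21997343]
```

Emit:
apply_moves:
  dp:
    - [0.019,-0.0085,-0.045]
    - [0.019,-0.0085,-0.045]
    - [0.019,-0.0085,-0.045]
    - [0.0195,-0.0085,-0.045]
    - [0.019,-0.0085,-0.045]
    - [0.019,-0.0085,-0.0445]
    - [0.0185,-0.0085,-0.044]
    - [0.0185,-0.0085,-0.0435]
    - [0.018,-0.0085,-0.043]
  twist:
    - [-0.076,0,-0.0345]
    - [-0.076,0,-0.0345]
    - [-0.076,0,-0.0345]
    - [-0.076,0,-0.0345]
    - [-0.076,0,-0.0345]
    - [-0.076,0,-0.0345]
    - [-0.076,0,-0.0345]
    - [-0.076,0,-0.0345]
    - [-0.076,0,-0.0345]
  fingers: [0.5,0.5,0.5,0.5,0.5,0.5,0.5,0.5,0.5]

```text
time: 23.65
position: [0.5355, 0.1424, 0.2124]
tool_rot: [1.258, 1.683, -0.813]
ft_force: [1.1, 0.6, -3.3]
grip_width: 0.74
grip_force: 39.7
```

Emit:
apply_moves:
  dp:
    - [0.018,-0.0085,-0.0425]
    - [0.0175,-0.0085,-0.042]
    - [0.0175,-0.0085,-0.041]
    - [0.017,-0.0085,-0.0405]
    - [0.017,-0.0085,-0.04]
    - [0.017,-0.008,-0.0395]
    - [0.0165,-0.008,-0.039]
    - [0.0165,-0.008,-0.0385]
    - [0.016,-0.008,-0.038]
    - [0,0,0]
  twist:
    - [-0.076,0,-0.0345]
    - [-0.076,0,-0.0345]
    - [-0.076,0,-0.0345]
    - [-0.076,0,-0.0345]
    - [-0.076,0,-0.0345]
    - [-0.076,0,-0.0345]
    - [-0.076,0,-0.0345]
    - [-0.076,0,-0.0345]
    - [-0.076,0,-0.0345]
    - [0,0,0]
  fingers: [0.5,0.5,0.5,0.5,0.5,0.5,0.5,0.5,0.5,0.5]

```text
time: 24.65
position: [0.2519, 0.4169, 0.2244]
tool_rot: [0.526, 1.956, -0.338]
ft_force: [0.0, -0.4, -2.9]
grip_width: 0.742
grip_force: 39.7
```

```bash
python3 rim.py; python3 - <<'E'
from plan import *
im=get_image('top'); a=cv2.resize(im[150:260,310:415],None,fx=4,fy=4,interpolation=cv2.INTER_CUBIC); b=cv2.resize(im[260:370,60:165],None,fx=3,fy=4)
cv2.imwrite('pics/c6.png',np.hstack([a,b])[:,:,::-1])
s,M=st(); b,mz=np.load('mug.npy'); m=M@mz
w=np.cross(m,[0,0,1.]); print('upright twist (tool)',np.round(M.T@w,4),'down .03',np.round(M.T@[0,0,-.03],4))
E
```

```text
t 24.65 q [-1.458  0.392 -0.26   1.819  0.891  1.814 -0.894] p [0.2519 0.4169 0.2244] grip 0.742 39.67949742873316 F [ 0.  -0.4 -2.9]
[[-0.369  0.503  0.782]
 [ 0.211  0.864 -0.456]
 [-0.905 -0.003 -0.425]]
rim [0.23934604 0.41924787 0.25179012] base [0.23821883 0.41951932 0.17181189] tilt 1.3365299730879403 [ 0.01409008 -0.00339305  0.99972794]
t 24.7 q [-1.455  0.392 -0.256  1.819  0.893  1.814 -0.893] p [0.2552 0.4154 0.225 ] grip 0.739 39.681819442048436 F [ 1.5  0.3 -2.7]
[[-0.365  0.508  0.78 ]
 [ 0.213  0.861 -0.461]
 [-0.906 -0.002 -0.422]]
upright twist (tool) [-0.0013 -0.0112  0.0028] down .03 [0.0272 0.0001 0.0127]
```

View pics/c6.png

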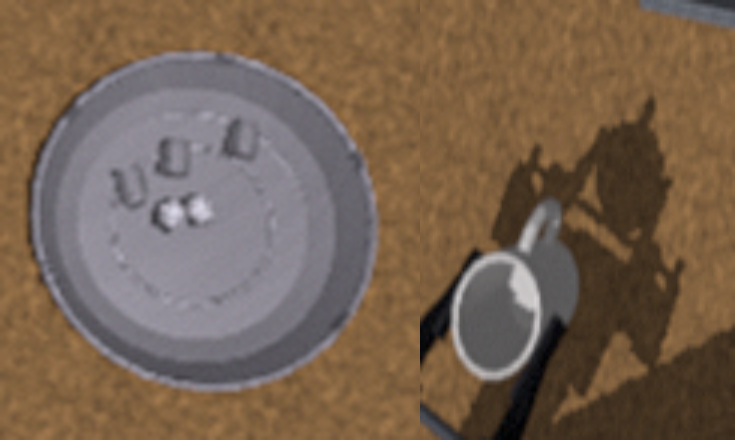

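All five nuts lie in the dish and the mug is empty. I lower it.

Emit:
apply_moves:
  dp:
    - [0.018,0,0.0085]
    - [0.027,0,0.0125]
    - [0.027,0,0.0125]
    - [0.027,0,0.0125]
    - [0.027,0,0.0125]
    - [0.014,0,0.0065]
    - [0.007,0,0.0035]
    - [0.004,0,0.002]
    - [0,0,0]
    - [0,0,0]
  twist:
    - [0,-0.011,0]
    - [0,0,0]
    - [0,0,0]
    - [0,0,0]
    - [0,0,0]
    - [0,0,0]
    - [0,0,0]
    - [0,0,0]
    - [0,0,0]
    - [0,0,0]
  fingers: [0.5,0.5,0.5,0.5,0.5,0.5,0.5,0.5,0.5,0.5]

```text
time: 25.7
position: [0.2604, 0.413, 0.0595]
tool_rot: [0.537, 1.938, -0.347]
ft_force: [-0.3, 0.4, -2.8]
grip_width: 0.742
grip_force: 39.7
```

```bash
python3 rim.py
```

```text
t 25.7 q [-1.47   0.659 -0.231  1.854  0.915  1.647 -1.136] p [0.2604 0.413  0.0595] grip 0.742 39.67850368426298 F [-0.3  0.4 -2.8]
[[-0.352  0.515  0.782]
 [ 0.212  0.857 -0.469]
 [-0.912  0.    -0.411]]
rim [0.24742629 0.4156772  0.08665171] base [0.24746589 0.41556936 0.00666515] tilt 1.0504054096667155 [-4.95070037e-04  1.34809031e-03  9.99831955e-01]
```

Emit:
apply_moves:
  dp:
    - [0.002,0,0.001]
    - [0.002,0,0.001]
    - [0.001,0,0.0005]
    - [0.001,0,0.0005]
    - [0,0,0]
  twist:
    - [0,0,0]
    - [0,0,0]
    - [0,0,0]
    - [0,0,0]
    - [0,0,0]
  fingers: [0.5,0.5,0.5,0.5,0.5]

```text
time: 26.2
position: [0.2612, 0.4121, 0.0532]
tool_rot: [0.536, 1.935, -0.349]
ft_force: [1.6, -0.3, 4.5]
grip_width: 0.741
grip_force: 39.5
```

```bash
python3 rim.py
```

```text
t 26.2 q [-1.471  0.672 -0.229  1.853  0.918  1.642 -1.144] p [0.2612 0.4121 0.0532] grip 0.741 39.49305095564341 F [ 1.6 -0.3  4.5]
[[-0.35   0.515  0.782]
 [ 0.21   0.857 -0.471]
 [-0.913 -0.001 -0.408]]
rim [0.24821485 0.41489012 0.08032473] base [2.48459972e-01 4.14592190e-01 3.39020632e-04] tilt 1.0830259725117577 [-0.00306399  0.00372411  0.99982136]
```

Contact made (+4.5 N). I open gently, then withdraw along the tool axis.

Emit:
apply_moves:
  dp:
    - [0,0,0]
    - [0,0,0]
    - [0,0,0]
    - [0,0,0]
    - [0,0,0]
    - [0,0,0]
  twist:
    - [0,0,0]
    - [0,0,0]
    - [0,0,0]
    - [0,0,0]
    - [0,0,0]
    - [0,0,0]
  fingers: [0.22,0.15,0.1,0,0,0]

```text
time: 26.8
position: [0.2603, 0.4122, 0.0516]
tool_rot: [0.536, 1.939, -0.349]
ft_force: [-0.5, 0.1, 0.4]
grip_width: 0.985
grip_force: 0.0
```

Emit:
apply_moves:
  dp:
    - [0,0,-0.01]
    - [0,0,-0.02]
    - [0,0,-0.03]
    - [0,0,-0.03]
    - [0,0,-0.03]
    - [0,0,0]
    - [0,0,0]
  twist:
    - [0,0,0]
    - [0,0,0]
    - [0,0,0]
    - [0,0,0]
    - [0,0,0]
    - [0,0,0]
    - [0,0,0]
  fingers: [0,0,0,0,0,0,0]

```text
time: 27.5
position: [0.1657, 0.4692, 0.1011]
tool_rot: [0.535, 1.94, -0.347]
ft_force: [-0.2, -0.0, 0.7]
grip_width: 1.003
grip_force: 0.0
```

```bash
python3 - <<'E'
from plan import *
s,M=st(); im=get_image('top')[140:384,60:460]; w=cv2.resize(get_image('wrist'),(325,244))
cv2.imwrite('pics/c7.png',np.hstack([im,w])[:,:,::-1])
E
```

```text
t 27.5 q [-1.581  0.692 -0.282  1.678  0.834  1.821 -1.116] p [0.1657 0.4692 0.1011] grip 1.003 0.0 F [-0.2 -0.   0.7]
[[-0.354  0.513  0.782]
 [ 0.21   0.858 -0.468]
 [-0.911 -0.001 -0.412]]
```

View pics/c7.png

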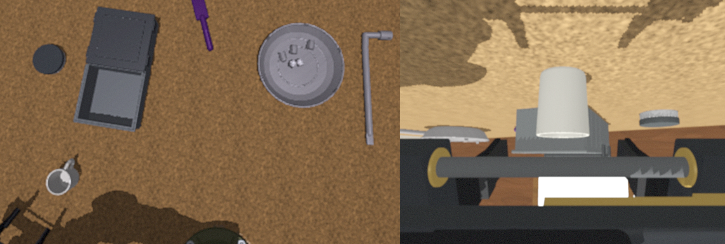

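The mug stands upright and empty, the five nuts are in the hub cap, and everything else is where it was.

```bash
python3 -c "
from bench import ctrl
print(ctrl.close_job())"
```

```text
the job is handed in; nothing more can be done
None
```

I handed in the job at about 27.5 s of the 72 s allowed: the last pictures show all five nuts in the hub cap and the empty mug upright on the board, clear of the caddy and hub cap; the hand-in returned no verdict.

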